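# Unhook the hanger hook from its saddle and bin the two parts

## Task

A T-footed hanger hook is still caught in the slot of a channel saddle on the bench. Free it by lifting it a little and twisting it a quarter turn so that its foot lines up with the slot; draw it out, put it in the deep square bin, and set the empty saddle, web up, flat on the floor of the long low tray.

Things in the scene. Friction and masses are not known exactly. Their poses are not given: they have to be found in the camera images.
- hook: Dark steel hook, 200 g, upright. Origin mid flat shank (grip here: 24 along x, 10 thick along y, z -22 to 14 mm); z up. Above: open hook 36 wide, 10 thick, to z 36. Below: round collar 40 dia, z -28 to -22, resting on the saddle's top; 12 mm neck; T-foot 40 along x, 12 along y, z -50 to -42, under the saddle's web, across the slot (within 10 deg), free to rise 10 mm; leaves only along the slot, within 10 deg.
- saddle: Aluminium channel, open side down, 360 g, loose on the bench: 110 mm along x, 58 along y, 40 high, walls 4. Its top (web) has a central slot 64 mm along x by 24 along y, in which the hook stands on the centre line, up to 8 mm off the middle; the hook may be twisted either way. Origin: centre of underside, z up. Once empty, grip it mid-length across its 58 mm width.
- deep_bin: Blue plastic square open bin, 170 by 170 mm, 60 mm high, walls and floor 4 mm, fixed. For the hook, which may topple and lie any way inside. Origin at the centre of its underside, x and y along its sides.
- long_tray: Blue plastic open tray, 210 mm along x by 170 mm along y, 30 mm high, walls and floor 4 mm, fixed. For the saddle, at any angle about the vertical. Origin at the centre of its underside.
Mind the look-alikes: they are no part of the job. What is shaped like the saddle but orange is not meant. Several things have the shape of the hook; the one meant has the colours described above.

How it is judged:
By the outcome, as a careful person would: the job done as asked, in the order asked, and still so for the second after the job is handed in, with the robot touching nothing.
It also fails if it takes over 54 s, if anything falls off the work surface, if the arm or the gripper's body presses on something with over 40 N, if the wrist force passes 120 N, or if a joint passes its speed limit or range.

## Robot

A 6-joint arm with a two-finger parallel gripper is mounted at the origin on the work surface. World frame = base frame: x ahead of the robot, y to its left, z up, the work surface at z = 0. Lengths are in mm, angles in degrees, forces in N, time in s.
With the tool pointing down it reaches from about 300 to 850 mm from the base axis. Payload 4.2 kg.
Tool frame: the origin (TCP) lies on the mounting face of the last link; the fingertips stand 191 mm ahead of it and the grasp point (between the pads) lies 172 mm ahead of it; z points along the fingers, y is the direction in which the jaws open and shut (so a half turn about z gives the same grasp; the last joint's range is limited). The gripper opens to 91 mm and grips with 3 to 60 N. Pads are 32 mm wide; open, the fingers measure 118 mm over their backs; the gripper's body (76 mm by 178 mm) begins 60 mm behind the grasp point.
Start: joints at [-68.755, 18.312, 89.639, -0, 72.044, -1.146], TCP at [219.032, -531.646, 404.776] pointing down, gripper open.
Joint ranges: [-177.97, 177.97], [-48.28, 115.42], [12.27, 149.76], [-77.06, 257.06], [2.81, 150.46], [-146.56, 146.56]. Speed limits (degrees/s): [147.25, 147.25, 180, 180, 180, 180].

## Interface

Orientations are given as [roll, pitch, yaw] about the fixed x, y, z axes, in that order (R = Rz(yaw) Ry(pitch) Rx(roll)).
In Python, from workcell import env gives the robot as it stands.
- The arm moves only by the shell command python3 -m handwheel 'ROWS' [FORCE]. ROWS is JSON, a list of rows, each an object with "gripper": the opening in per cent of the stroke, from 0 (shut) to 100 (fully open); "travel": the shift along the tool's x, y, z in m, a list of three; "twist": the turn about the tool's z in rad. In form: [{"gripper": gripper, "travel": [x, y, z], "twist": twist}, ...]. A call has 1 to 5 rows; each row shifts and turns the commanded pose from where the row before left it, along the tool's axes as they then stand; what a row does not reach is not made up. A row lasts 1/12 s, in which the tool goes at most 41.7 mm and 7.16 degrees, less where a joint would pass 70% of its speed; a pose out of reach is approached as far as the arm can. A call with a gripper value outside its range is refused whole. The fingers move at their own pace and stop on an object; FORCE is the grip in N (left out, the last holds). Time passes only in rows, so rows that do not move let the fingers close. It gives the time, the measured TCP pose, the force and the opening at its end, in the units of the state.
- env.state(): the state, without advancing time (a new reading comes with each control period).
- env.grab_frame(name): name is "scene" or "top"; returns a dict with "frame" (400x640x3 uint8, red, green, blue), "intrinsics" (3x3 intrinsics, pixels), "extrinsics" (4x4, takes a point from camera to world coordinates). Camera axes: x right, y down, z forward; pixel columns grow to the right and rows downward; lengths in mm; the calibration is good to about 2 mm. A picture is of the moment at which its call begins. There is no depth.
- env.job_done(): hands the job in, once; it reports no verdict.
Trained networks look in the newest picture that a camera, given by its name, has taken for a name from the list of things; names that differ only in an ending like _2 or _b are one class to them, and where a whole thing is asked for, a point or a joint stands for the part that bears it (a point fixed in the world has none). Each returns a list of dicts, best first, with "confidence" (0 to 1); they miss things now and then, are a little off and sometimes report something else, mostly with a low value. They report only what shows in the picture. A call takes as long as a camera call. They do not tell look-alikes from the thing itself.
- env.trace(camera, thing): "pixels" (400x640 bool, what is visible of it) and "uv" ([column, row] in pixels, amid what is visible of it).
- env.pinpoint(camera, thing): "uv" ([column, row] in pixels: a listed point, or the origin of a listed thing).
The state is a dict: "time_s": time; "qpos": joint angles; "qvel": joint speeds; "effort": joint torques, N m; "ee_pos": TCP position; "ee_rot": TCP orientation; "force": force on the tool from outside, world axes, zero at the start; "torque": the same for the moment, N m; "gripper_width": finger opening in mm.
Only numpy, scipy, OpenCV 4.12 (cv2) and the standard library are available. Lean on these libraries where they do the work, as an engineer would, in place of code of your own. Each camera call takes 0.05 s, during which the arm holds its last target. There are 200 camera calls.

## Working session

There is one attempt and no reset: what is moved stays moved. The work goes in short steps, Python scripts to look and compute and a shell command to move; the robot and the scene stay as the last step left them, time stands still between calls to the robot, and variables do not carry over. Pictures are saved under pics/ and viewed, about 8 in all and at most 12, crops included, and the job is handed in when it is done.

```bash
mkdir -p pics; cat > h.py <<'E'
from workcell import env
import numpy as np, cv2
def ray(c,uv):
    K=np.array(c["intrinsics"]);T=np.array(c["extrinsics"])
    d=T[:3,:3]@np.linalg.solve(K,[uv[0],uv[1],1.]);return T[:3,3],d
def at(c,uv,z):
    o,d=ray(c,uv);return (o+d*(z-o[2])/d[2]).round(1)
def proj(c,p):
    K=np.array(c["intrinsics"]);T=np.array(c["extrinsics"])
    q=K@(T[:3,:3].T@(np.array(p,float)-T[:3,3]));return (q[:2]/q[2]).round(1)
def save(n,f): cv2.imwrite("pics/"+n+".png",cv2.cvtColor(f,cv2.COLOR_RGB2BGR))
E
python3 - <<'E'
from h import *
fs=[]
for n in("scene","top"):
    c=env.grab_frame(n);fs.append(c["frame"])
    save("a_"+n,c["frame"])
    print(n,np.array(c["extrinsics"])[:3].round(2).tolist())
    for t,z in(("hook",68),("saddle",0),("deep_bin",0),("long_tray",0)):
        for d in env.pinpoint(n,t): print(t,round(d["confidence"],2),np.round(d["uv"],1),at(c,d["uv"],z))
print(env.state())
E
```

```text
scene [[-0.83, 0.39, -0.39, 907.26], [0.56, 0.59, -0.58, 508.36], [0.01, -0.7, -0.71, 722.62]]
hook 0.89 [329.6 205.1] [530.5  20.3  68. ]
hook 0.83 [351.4 242.4] [554.3 131.8  68. ]
saddle 0.95 [312.1 188. ] [ 493.9 -105.4    0. ]
saddle 0.78 [325.8 227.8] [541.6  24.7   0. ]
deep_bin 0.85 [433.3 313.4] [490.5 322.9   0. ]
long_tray 0.92 [261.1 144.2] [ 516.9 -340.2    0. ]
top [[0.05, -0.98, 0.21, 348.02], [-1.0, -0.05, 0.02, -9.93], [-0.0, -0.21, -0.98, 927.29]]
hook 0.69 [315.6 195.4] [536.   23.8  68. ]
hook 0.52 [271.7 186.8] [550.2 119.5  68. ]
saddle 0.73 [317.9 203.4] [532.3  20.1   0. ]
saddle 0.6 [372.6 225.5] [ 487.3 -107.4    0. ]
deep_bin 0.83 [187.  216.5] [486.5 318.6   0. ]
long_tray 0.86 [475.2 216.9] [ 519.1 -341.2    0. ]
{'time_s': 0.5, 'qpos': array([-6.87561482e+01,  1.83136616e+01,  8.96406551e+01, -2.59371319e-04,
        7.20415250e+01, -1.14485750e+00]), 'qvel': array([-1.53172063e-01, -2.02685889e-02, -1.03320503e-01,  1.95050879e-02,
       -4.81299719e-05, -3.09660215e-02]), 'effort': array([ 7.06204646e-04, -4.11994028e+01, -2.32040244e+01,  7.27539975e-02,
        3.84305615e-02, -3.15836257e-05]), 'ee_pos': array([ 219.02256628, -531.65796281,  404.74701449]), 'ee_rot': array([1.79995848e+02, 3.29774081e-04, 2.23887892e+01]), 'force': array([-0.81310985,  0.24950962, -0.37236829]), 'torque': array([-0.00280894, -0.04135504, -0.0713997 ]), 'gripper_width': 91.19681023216825}
```

View pics/a_top.png

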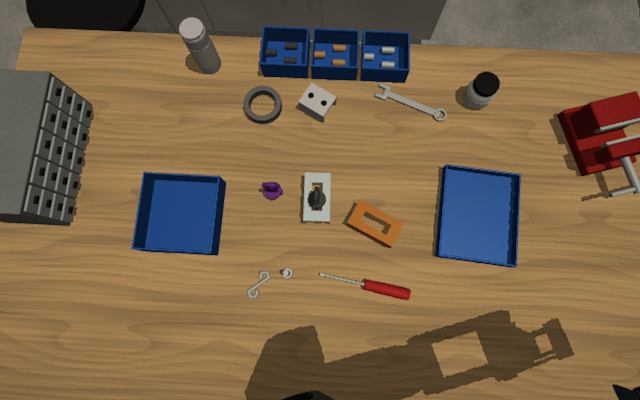

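View pics/a_scene.png

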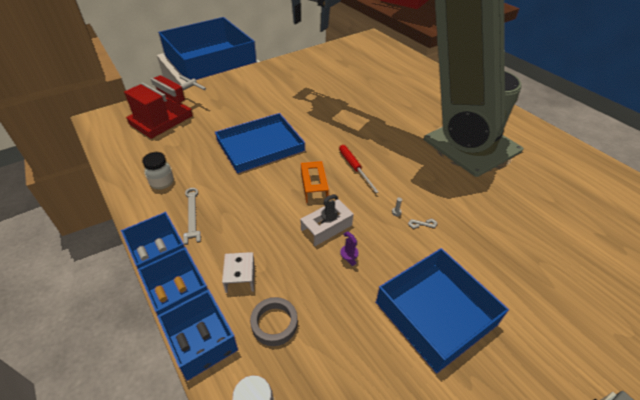

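The dark hook stands in the light saddle, at top (317,198) and scene (330,208). Look-alikes:
- purple hook at top (271,188)
- orange channel at top (375,223)
- small grey hardware at top (286,272)
- a bin off the bench at scene (208,45)

I choose the dark hook and the aluminium saddle, and check them in a close crop.

```bash
python3 - <<'E'
from h import *
ct=env.grab_frame("top")
for d in env.trace("top","saddle"):
    m=d["pixels"].astype(np.uint8)
    ys,xs=np.nonzero(m); P=np.array([at(ct,(x,y),40)[:2] for x,y in zip(xs,ys)],np.float32)
    print("saddle",round(d["confidence"],2),d["uv"],cv2.minAreaRect(P),len(xs))
for d in env.trace("top","hook"):
    m=d["pixels"]; ys,xs=np.nonzero(m); print("hook",d["uv"],len(xs),xs.min(),xs.max(),ys.min(),ys.max())
for t,z in(("deep_bin",60),("long_tray",30)):
  d=env.trace("top",t)[0]; ys,xs=np.nonzero(d["pixels"]); P=np.array([at(ct,(x,y),z)[:2] for x,y in zip(xs,ys)],np.float32)
  print(t,cv2.minAreaRect(P))
cs=env.grab_frame("scene")
a=cv2.resize(ct["frame"][160:235,275:360],None,fx=6,fy=6,interpolation=2)[:450]
b=cv2.resize(cs["frame"][175:250,290:365],(450,450),interpolation=2)
im=np.hstack([a[:, :350+160][:450],b])[:, :960]
im=cv2.resize(im,None,fx=.82,fy=.82)
save("crop1",im);print(im.shape)
E
```

```text
saddle 0.7 [321.5, 194.5] ((540.5927734375, 22.607418060302734), (115.80522918701172, 59.640316009521484), 2.7988946437835693) 1035
saddle 0.6 [373.7, 228.8] ((485.94158935546875, -106.43272399902344), (110.15569305419922, 62.99178695678711), 64.98336791992188) 1041
hook [316.0, 196.1] 285 308 325 186 209
hook [270.1, 190.1] 277 262 281 181 198
deep_bin ((487.5020751953125, 314.9953918457031), (189.4882354736328, 176.3882293701172), 88.82587432861328)
long_tray ((521.1516723632812, -336.703125), (177.18101501464844, 212.912353515625), 84.77880096435547)
(369, 787, 3)
```

View pics/crop1.png

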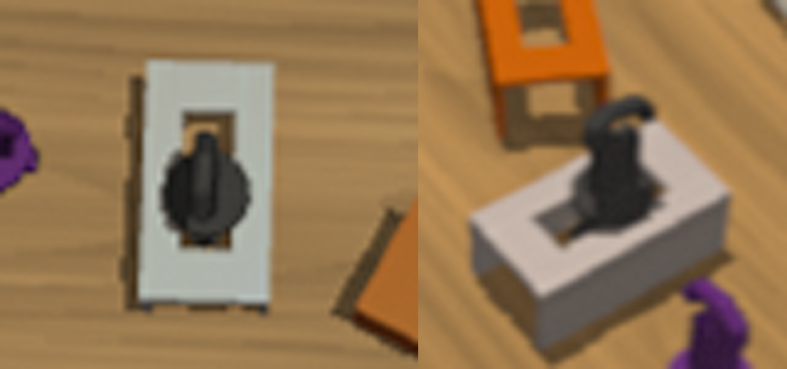

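The crop shows the dark hook in the light saddle. The shank looks edge-on along the slot, so I overlay both orientation hypotheses before I trust the words.

```bash
python3 - <<'E'
from h import *
out=[]
boxes=[(24,10,-22,14),(40,12,-50,-42)]
for n,(r0,c0) in(("scene",(182,300)),("top",(172,290))):
    c=env.grab_frame(n);s=7
    p=cv2.resize(c["frame"][r0:r0+56,c0:c0+56],None,fx=s,fy=s,interpolation=cv2.INTER_CUBIC)
    p=np.clip(p.astype(float)*1.6,0,255).astype(np.uint8)
    col=[p.copy()]
    q=p.copy()
    for yaw,co in((2,(255,0,0)),(92,(0,255,0))):
        R=cv2.Rodrigues(np.array([0,0,np.radians(yaw)]))[0]
        for L,W,z0,z1 in boxes[:1]+[(36,10,14,36)]:
            pts=[proj(c,R@[sx*L/2,sy*W/2,z]+[536,22.5,68]) for sx in(-1,1) for sy in(-1,1) for z in(z0,z1)]
            h=cv2.convexHull(((np.array(pts)-[c0,r0]+.5)*s).astype(np.int32)); cv2.polylines(q,[h],True,co,1)
    R=cv2.Rodrigues(np.array([0,0,np.radians(2)]))[0]
    w=[proj(c,R@[sx*55,sy*29,40]+[536,22.5,0]) for sx,sy in((-1,-1),(-1,1),(1,1),(1,-1))]
    cv2.polylines(q,[((np.array(w)-[c0,r0]+.5)*s).astype(np.int32)],True,(255,255,0),1)
    for t in ("hook","saddle"):
        for d in env.pinpoint(n,t): print(n,t,d["uv"],at(c,d["uv"],68 if t=="hook" else 0))
    out.append(np.hstack([p,q]))
im=cv2.resize(np.vstack(out),(600,600),interpolation=cv2.INTER_AREA); save("hyp",im)
E
```

```text
scene hook [352.0, 242.6] [553.6 132.9  68. ]
scene hook [331.6, 206.7] [529.6  26.8  68. ]
scene saddle [314.4, 187.2] [ 487.2 -104.6    0. ]
scene saddle [325.8, 227.9] [541.8  25.   -0. ]
top hook [315.1, 195.7] [535.3  24.8  68. ]
top saddle [315.8, 200.8] [538.2  25.2   0. ]
top saddle [374.2, 227.1] [ 483.8 -111.1    0. ]
```

View pics/hyp.png

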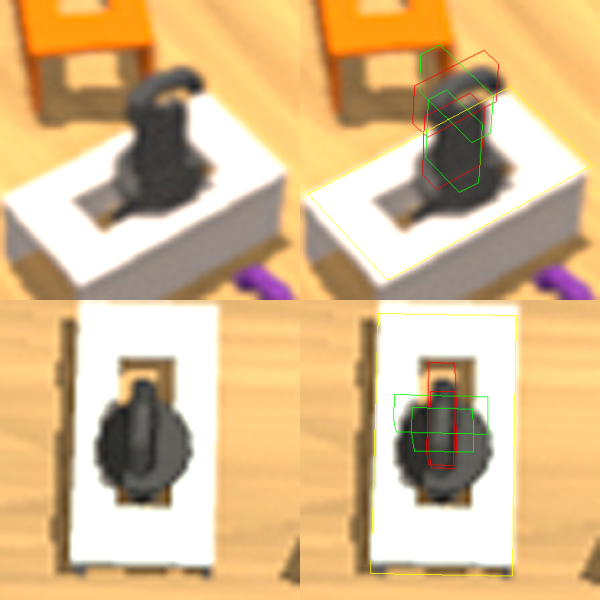

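The arc lies along the slot (red fits), and a stub about 12 mm wide shows beyond the collar in both views. The upright purple twin should show how arc, shank and foot relate.

```bash
python3 - <<'E'
from h import *
out=[]
for n,(r0,c0) in(("scene",(225,328)),("top",(168,250))):
    c=env.grab_frame(n)
    p=cv2.resize(c["frame"][r0:r0+44,c0:c0+44],(390,390),interpolation=cv2.INTER_CUBIC)
    out.append(np.clip(p.astype(float)*1.5,0,255).astype(np.uint8))
save("purple",np.hstack(out))
E
```

```text
(no output)
```

View pics/purple.png

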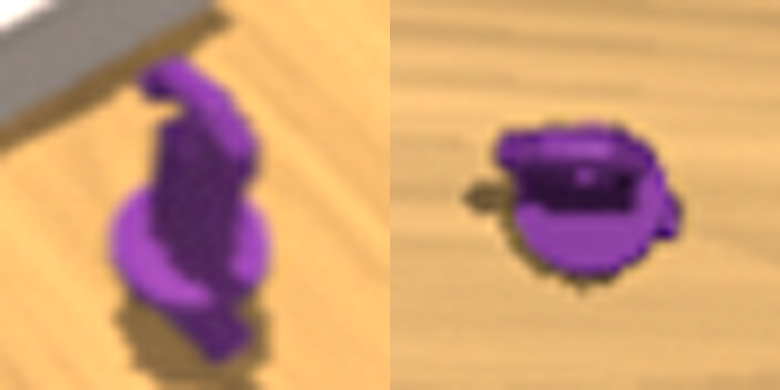

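The purple twin shows its foot parallel to its arc. That would put the dark hook's foot along the slot, which contradicts the text. The jaw opening on the shank (10 or 24 mm) and a cautious test lift will settle it. First I turn the tool to yaw 2° and travel over.

```bash
python3 -m handwheel '[{"gripper":60,"travel":[0,0,0],"twist":0.119},{"gripper":60,"travel":[0,0,0],"twist":0.119},{"gripper":60,"travel":[0,0,0],"twist":0.119},{"gripper":60,"travel":[0.0209,-0.0340,0],"twist":0},{"gripper":60,"travel":[0.0209,-0.0340,0],"twist":0}]' 15
python3 -m handwheel '[{"gripper":60,"travel":[0.0209,-0.0340,0],"twist":0},{"gripper":60,"travel":[0.0209,-0.0340,0],"twist":0},{"gripper":60,"travel":[0.0209,-0.0340,0],"twist":0},{"gripper":60,"travel":[0.0209,-0.0340,0],"twist":0},{"gripper":60,"travel":[0.0209,-0.0340,0],"twist":0}]'
python3 -m handwheel '[{"gripper":60,"travel":[0.0209,-0.0340,0],"twist":0},{"gripper":60,"travel":[0.0209,-0.0340,0],"twist":0},{"gripper":60,"travel":[0.0209,-0.0340,0],"twist":0},{"gripper":60,"travel":[0.0209,-0.0340,0],"twist":0},{"gripper":60,"travel":[0.0209,-0.0340,0],"twist":0}]'
python3 -m handwheel '[{"gripper":60,"travel":[0.0209,-0.0340,0],"twist":0},{"gripper":60,"travel":[0.0209,-0.0340,0],"twist":0},{"gripper":60,"travel":[0.0209,-0.0340,0],"twist":0},{"gripper":60,"travel":[0.0209,-0.0340,0],"twist":0},{"gripper":60,"travel":[0,0,0],"twist":0}]'
```

```text
time_s: 1.62
ee_pos: [258.3, -462.6, 404.3]
ee_rot: [-180.0, -0.0, 1.7]
force: [2.1, 0.2, 0.1]
gripper_width: 60.7
time_s: 2.03
ee_pos: [357.6, -287.1, 405.0]
ee_rot: [180.0, -0.0, 1.9]
force: [0.6, -0.3, -0.4]
gripper_width: 54.9
time_s: 2.45
ee_pos: [456.4, -113.5, 405.1]
ee_rot: [180.0, -0.0, 1.9]
force: [0.8, -0.7, 0.4]
gripper_width: 54.9
time_s: 2.87
ee_pos: [537.5, 28.4, 404.6]
ee_rot: [-179.8, -0.2, 2.3]
force: [0.2, 0.3, 0.5]
gripper_width: 54.6
```

```bash
python3 -m handwheel '[{"gripper":60,"travel":[-0.004,0.004,0.020],"twist":0},{"gripper":60,"travel":[0,0,0.030],"twist":0},{"gripper":60,"travel":[0,0,0.025],"twist":0},{"gripper":60,"travel":[0,0,0],"twist":0}]'
python3 - <<'E'
from h import *
out=[]
for n,(r0,c0) in(("scene",(140,270)),("top",(130,250))):
    c=env.grab_frame(n); f=c["frame"].copy()
    out.append(cv2.resize(f[r0:r0+120,c0:c0+120],(400,400),interpolation=cv2.INTER_CUBIC))
    for d in env.pinpoint(n,"hook"): print(n,d["confidence"],d["uv"],at(c,d["uv"],68))
save("near",np.hstack(out)); print(env.state()["ee_pos"])
E
```

```text
time_s: 3.2
ee_pos: [529.1, 19.0, 325.2]
ee_rot: [180.0, 0.6, 1.9]
force: [-0.4, -1.7, 0.4]
gripper_width: 54.5
scene 0.92 [330.6, 206.6] [531.3  25.3  68. ]
scene 0.86 [350.5, 244.8] [559.7 135.7  68. ]
[531.64623382  18.96769914 331.48934904]
```

View pics/near.png

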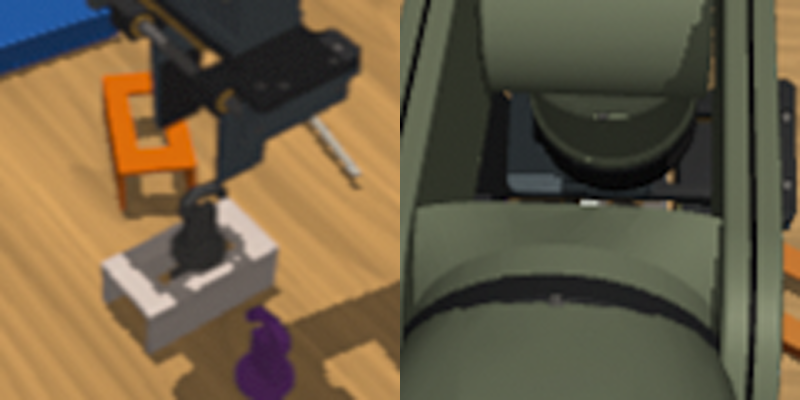

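```bash
python3 -m handwheel '[{"gripper":60,"travel":[0.0025,-0.005,0.010],"twist":0},{"gripper":60,"travel":[0,0,0.030],"twist":0},{"gripper":60,"travel":[0,0,0.025],"twist":0},{"gripper":60,"travel":[0,0,0.021],"twist":0},{"gripper":60,"travel":[0,0,0],"twist":0}]'
python3 -m handwheel '[{"gripper":60,"travel":[0,0,0],"twist":0},{"gripper":60,"travel":[0,0,0],"twist":0},{"gripper":0,"travel":[0,0,0],"twist":0},{"gripper":0,"travel":[0,0,0],"twist":0},{"gripper":0,"travel":[0,0,0],"twist":0}]' 12
python3 -m handwheel '[{"gripper":0,"travel":[0,0,0],"twist":0},{"gripper":0,"travel":[0,0,0],"twist":0},{"gripper":0,"travel":[0,0,0],"twist":0},{"gripper":0,"travel":[0,0,0],"twist":0},{"gripper":0,"travel":[0,0,0],"twist":0}]' 12
```

```text
time_s: 3.82
ee_pos: [532.2, 24.5, 240.6]
ee_rot: [-180.0, 0.4, 1.9]
force: [-0.1, 0.1, -0.2]
gripper_width: 54.8
time_s: 4.23
ee_pos: [533.7, 24.3, 244.9]
ee_rot: [180.0, -0.1, 1.9]
force: [-0.6, -0.1, -0.7]
gripper_width: 37.4
time_s: 4.65
ee_pos: [533.4, 24.2, 243.8]
ee_rot: [180.0, -0.0, 1.9]
force: [0.2, 0.3, 1.9]
gripper_width: 9.9
```

Opening 9.9 mm, so the shank's 24 mm runs along the slot. Next is a gentle test lift.

```bash
python3 -m handwheel '[{"gripper":0,"travel":[0,0,0],"twist":0},{"gripper":0,"travel":[0,0,-0.003],"twist":0},{"gripper":0,"travel":[0,0,-0.002],"twist":0},{"gripper":0,"travel":[0,0,0],"twist":0},{"gripper":0,"travel":[0,0,0],"twist":0}]' 30
python3 -m handwheel '[{"gripper":0,"travel":[0,0,0],"twist":0},{"gripper":0,"travel":[0,0,0],"twist":0},{"gripper":0,"travel":[0,0,0],"twist":0}]' 30
python3 -c "
from h import *
for i in range(6): env.grab_frame('scene'); s=env.state(); print(s['force'],s['torque'])"
```

```text
time_s: 5.07
ee_pos: [533.3, 24.3, 248.7]
ee_rot: [180.0, 0.0, 1.9]
force: [0.3, 0.3, -2.3]
gripper_width: 9.9
time_s: 5.32
ee_pos: [533.3, 24.3, 248.6]
ee_rot: [180.0, 0.0, 1.9]
force: [0.5, -1.0, -1.7]
gripper_width: 9.7
[ 1.26422133 -0.85085723 -1.85696141] [ 0.0367781  -0.01904904 -0.00768443]
[-1.12652253  0.12430492 -1.95976398] [0.01879735 0.03477179 0.03167623]
[ 0.27805605 -0.6766193  -2.71006961] [ 0.000661    0.0247215  -0.05714716]
[ 0.03316553 -0.19649633 -1.51106911] [ 0.01059964 -0.02425842 -0.02069919]
[-0.04655056 -0.03439852 -1.84529713] [ 0.00600647  0.00784416 -0.001324  ]
[-0.78049218  0.36043875 -2.81095493] [ 0.02962577  0.01792995 -0.00856852]
```

```bash
python3 -m handwheel '[{"gripper":0,"travel":[0,0,-0.003],"twist":0},{"gripper":0,"travel":[0,0,-0.003],"twist":0},{"gripper":0,"travel":[0,0,-0.003],"twist":0},{"gripper":0,"travel":[0,0,0],"twist":0},{"gripper":0,"travel":[0,0,0],"twist":0}]'
python3 - <<'E'
from h import *
F=[]
for i in range(6): c=env.grab_frame('scene'); F.append(env.state()['force'])
print(np.mean(F,0))
save("lift",cv2.resize(c["frame"][150:260,270:380],(500,500),interpolation=2))
E
```

```text
time_s: 6.03
ee_pos: [533.4, 24.3, 258.1]
ee_rot: [180.0, -0.0, 1.9]
force: [-0.5, 0.0, -2.0]
gripper_width: 9.9
[ 0.06990373  0.29391023 -1.63156705]
```

View pics/lift.png

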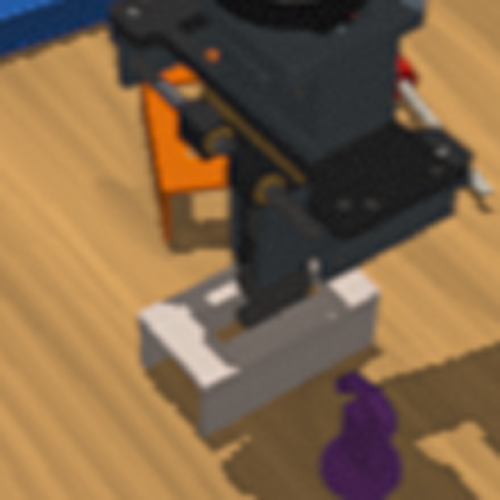

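Raised 14 mm, and the force is still only the hook's own 2 N, past the 10 mm stop. The foot is already in line with the slot, so a quarter turn would trap it. I draw it straight out.

```bash
python3 -m handwheel '[{"gripper":0,"travel":[0,0,-0.006],"twist":0},{"gripper":0,"travel":[0,0,-0.008],"twist":0},{"gripper":0,"travel":[0,0,-0.010],"twist":0},{"gripper":0,"travel":[0,0,-0.012],"twist":0},{"gripper":0,"travel":[0,0,0],"twist":0}]'
python3 -m handwheel '[{"gripper":0,"travel":[0,0,-0.020],"twist":0},{"gripper":0,"travel":[0,0,-0.030],"twist":0},{"gripper":0,"travel":[0,0,-0.030],"twist":0},{"gripper":0,"travel":[0,0,-0.020],"twist":0},{"gripper":0,"travel":[0,0,0],"twist":0}]'
python3 - <<'E'
from h import *
F=[]
for i in range(4): c=env.grab_frame('scene'); F.append(env.state()['force'])
print(np.mean(F,0),env.state()["ee_pos"])
for t in("hook","saddle"):
  for d in env.pinpoint("scene",t): print(t,d["confidence"],d["uv"],at(c,d["uv"],0))
save("out",cv2.resize(c["frame"][110:260,250:400],(500,500),interpolation=2))
E
```

```text
time_s: 6.75
ee_pos: [534.3, 24.3, 296.9]
ee_rot: [180.0, -0.4, 1.9]
force: [0.5, 0.2, -1.4]
gripper_width: 9.8
time_s: 7.17
ee_pos: [534.2, 24.3, 398.7]
ee_rot: [180.0, -0.6, 1.9]
force: [0.1, -1.2, -1.4]
gripper_width: 10.2
[ 0.11446884  0.01286957 -2.76562221] [532.74055801  24.27152334 391.98625922]
hook 0.67 [333.8, 155.3] [ 368.6 -182.2    0. ]
saddle 0.87 [314.9, 184.1] [ 479.6 -113.6    0. ]
saddle 0.72 [323.0, 228.0] [547.5  21.6  -0. ]
```

View pics/out.png

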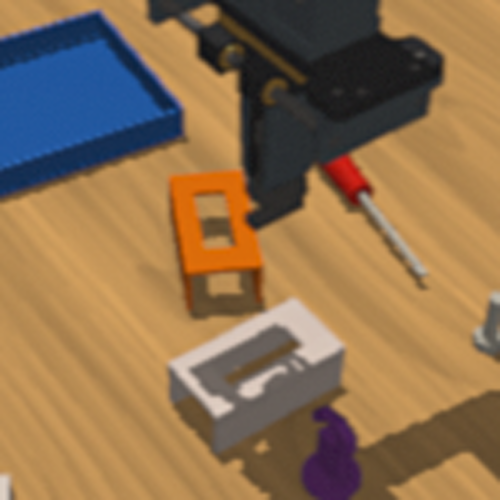

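```bash
python3 - <<'E'
from h import *
c=env.grab_frame('scene')
for z in (391,219,200,191,169): print(z,(proj(c,[533,24,z])-[250,110])*500/150)
save("out2",cv2.resize(np.clip(c["frame"][130:200,300:370]*1.8,0,255).astype(np.uint8),(560,560),interpolation=2))
print(env.state()["gripper_width"])
E
```

```text
391 [ 289.         -116.33333333]
219 [274.66666667 149.        ]
200 [273.33333333 173.33333333]
191 [272.66666667 184.33333333]
169 [271.33333333 211.33333333]
10.001657020447714
```

View pics/out2.png

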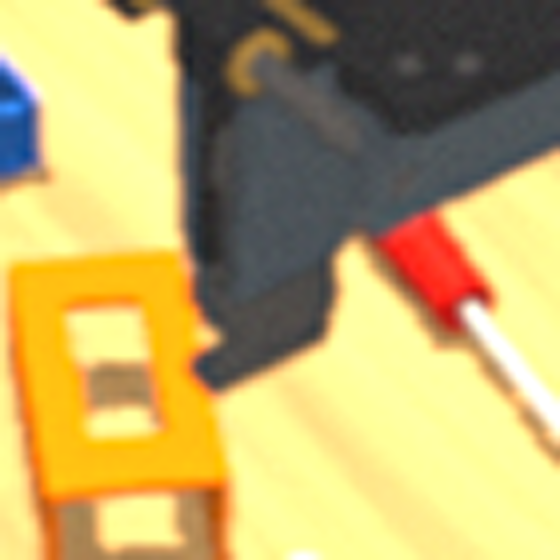

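The crop shows the T-foot bar hanging below the pads at (265,350), so the hook is held with its foot along the slot direction. Now to the bin.

```bash
python3 -m handwheel '[{"gripper":0,"travel":[-0.0045,-0.0369,0],"twist":0},{"gripper":0,"travel":[-0.0045,-0.0369,0],"twist":0},{"gripper":0,"travel":[-0.0045,-0.0369,0],"twist":0},{"gripper":0,"travel":[-0.0045,-0.0369,0],"twist":0},{"gripper":0,"travel":[-0.0045,-0.0369,0],"twist":0}]'
python3 -m handwheel '[{"gripper":0,"travel":[-0.0045,-0.0369,0],"twist":0},{"gripper":0,"travel":[-0.0045,-0.0369,0],"twist":0},{"gripper":0,"travel":[-0.0045,-0.0369,0],"twist":0},{"gripper":0,"travel":[0,0,0],"twist":0},{"gripper":0,"travel":[0,0,0],"twist":0}]'
python3 -m handwheel '[{"gripper":0,"travel":[0,0,0.035],"twist":0},{"gripper":0,"travel":[0,0,0.035],"twist":0},{"gripper":0,"travel":[0,0,0.030],"twist":0},{"gripper":0,"travel":[0,0,0.025],"twist":0},{"gripper":0,"travel":[0,0,0.014],"twist":0}]'
python3 -m handwheel '[{"gripper":0,"travel":[0,0,0.006],"twist":0},{"gripper":0,"travel":[0,0,0.006],"twist":0},{"gripper":0,"travel":[0,0,0],"twist":0},{"gripper":0,"travel":[0,0,0],"twist":0},{"gripper":0,"travel":[0,0,0],"twist":0}]'
```

```text
time_s: 7.93
ee_pos: [504.1, 209.4, 392.7]
ee_rot: [180.0, 0.1, 1.9]
force: [0.0, -0.0, -1.9]
gripper_width: 9.7
time_s: 8.35
ee_pos: [486.8, 319.8, 392.3]
ee_rot: [179.9, 0.1, 2.1]
force: [-0.1, -1.2, -1.8]
gripper_width: 9.8
time_s: 8.77
ee_pos: [486.7, 315.9, 251.0]
ee_rot: [179.8, 0.3, 1.9]
force: [-0.2, -0.3, -1.4]
gripper_width: 9.7
time_s: 9.18
ee_pos: [487.9, 318.1, 243.9]
ee_rot: [-179.9, -0.1, 1.9]
force: [-0.3, 0.6, -2.6]
gripper_width: 10.2
```

```bash
python3 -m handwheel '[{"gripper":0,"travel":[0,0,0.006],"twist":0},{"gripper":0,"travel":[0,0,0.004],"twist":0},{"gripper":0,"travel":[0,0,0],"twist":0},{"gripper":50,"travel":[0,0,0],"twist":0},{"gripper":50,"travel":[0,0,0],"twist":0}]'
python3 -m handwheel '[{"gripper":50,"travel":[0,0,0],"twist":0},{"gripper":50,"travel":[0,0,0],"twist":0},{"gripper":50,"travel":[0,0,0],"twist":0},{"gripper":50,"travel":[0,0,0],"twist":0},{"gripper":50,"travel":[0,0,-0.010],"twist":0}]'
python3 -m handwheel '[{"gripper":50,"travel":[0,0,-0.020],"twist":0},{"gripper":50,"travel":[0,0,-0.035],"twist":0},{"gripper":50,"travel":[0,0,-0.035],"twist":0},{"gripper":50,"travel":[0,0,-0.035],"twist":0},{"gripper":50,"travel":[0,0,-0.030],"twist":0}]'
```

```text
time_s: 9.6
ee_pos: [487.5, 318.2, 233.1]
ee_rot: [-180.0, -0.0, 1.9]
force: [-0.2, -0.1, 0.8]
gripper_width: 20.4
time_s: 10.02
ee_pos: [486.8, 317.7, 241.4]
ee_rot: [179.9, 0.2, 1.9]
force: [-0.1, -0.3, 0.5]
gripper_width: 45.4
time_s: 10.43
ee_pos: [487.1, 318.0, 401.2]
ee_rot: [-179.9, -0.1, 1.9]
force: [0.1, -0.3, 0.5]
gripper_width: 45.5
```

```bash
python3 - <<'E'
from h import *
c=env.grab_frame('scene')
for d in env.pinpoint("scene","hook"): print("hook scene",d["confidence"],d["uv"],at(c,d["uv"],50))
print(proj(c,[487,318,54]))
for d in env.pinpoint("scene","saddle"): print("sc",d["confidence"],d["uv"],at(c,d["uv"],0))
t=env.grab_frame('top'); f=t["frame"]
for d in env.pinpoint("top","saddle"): print("top",d["confidence"],d["uv"],at(t,d["uv"],0))
# bright web top
r=f[165:235,290:345].astype(int); m=((r.min(2)>110)&(r.max(2)-r.min(2)<35)).astype(np.uint8)
k=max(cv2.findContours(m,cv2.RETR_EXTERNAL,cv2.CHAIN_APPROX_NONE)[0],key=cv2.contourArea)[:,0]+[290,165]
P=np.array([at(t,(x,y),40)[:2] for x,y in k],np.float32); print(cv2.minAreaRect(P))
save("mid",np.hstack([cv2.resize(c["frame"][170:370,300:500],(400,400)),cv2.resize(f[150:250,270:370],(400,400),interpolation=2)]))
E
```

```text
hook scene 0.79 [437.2, 295.9] [486.5 314.   50. ]
hook scene 0.65 [350.4, 244.9] [550.5 125.6  50. ]
[439.1 296.5]
sc 0.84 [314.7, 185.5] [ 483.  -109.5    0. ]
sc 0.71 [325.3, 227.3] [541.7  22.8   0. ]
top 0.96 [314.6, 201.7] [535.9  27.9   0. ]
top 0.77 [374.2, 225.2] [ 488.2 -111.     0. ]
((540.4844970703125, 22.863872528076172), (110.5389175415039, 57.954612731933594), 1.6672930717468262)
```

View pics/mid.png

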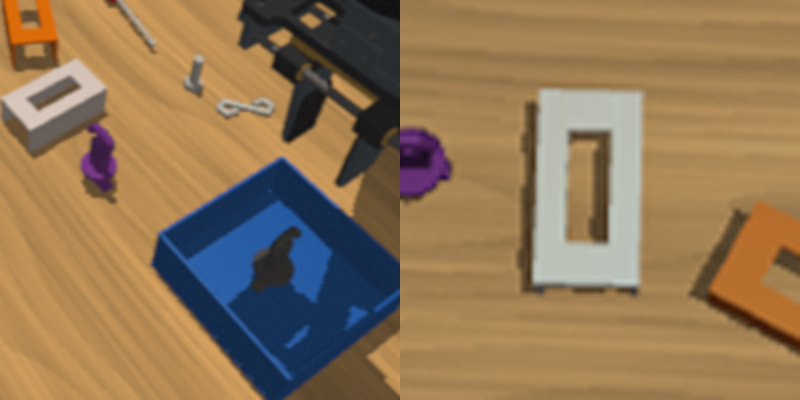

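The hook stands in the bin (left panel, 275,260), and the empty saddle is at (540.5, 22.9), yaw 1.7°. The purple twin, about 86 mm tall, comes under the gripper body on this side, so I'll grip with the body bottom at about 93 mm.

```bash
python3 -m handwheel '[{"gripper":90,"travel":[0.0055,0.0371,0],"twist":0},{"gripper":90,"travel":[0.0055,0.0371,0],"twist":0},{"gripper":90,"travel":[0.0055,0.0371,0],"twist":0},{"gripper":90,"travel":[0.0055,0.0371,0],"twist":0},{"gripper":90,"travel":[0.0055,0.0371,0],"twist":0}]'
python3 -m handwheel '[{"gripper":90,"travel":[0.0055,0.0371,0],"twist":0},{"gripper":90,"travel":[0.0055,0.0371,0],"twist":0},{"gripper":90,"travel":[0.0055,0.0371,0],"twist":0},{"gripper":90,"travel":[0,0,0],"twist":0},{"gripper":90,"travel":[0,0,0],"twist":0}]'
python3 -m handwheel '[{"gripper":90,"travel":[0,0,0.035],"twist":0},{"gripper":90,"travel":[0,0,0.035],"twist":0},{"gripper":90,"travel":[0,0,0.030],"twist":0},{"gripper":90,"travel":[0,0,0],"twist":0},{"gripper":90,"travel":[0,0,0],"twist":0}]'
python3 -m handwheel '[{"gripper":90,"travel":[0,0,0],"twist":0},{"gripper":90,"travel":[0,0,0],"twist":0}]'
```

```text
time_s: 11.1
ee_pos: [520.7, 132.0, 395.9]
ee_rot: [179.9, 0.2, 2.0]
force: [0.7, 0.5, -0.4]
gripper_width: 76.0
time_s: 11.52
ee_pos: [541.3, 21.2, 396.0]
ee_rot: [-180.0, 0.2, 1.7]
force: [0.2, -0.1, 0.0]
gripper_width: 81.9
time_s: 11.93
ee_pos: [540.8, 24.1, 296.2]
ee_rot: [-180.0, 0.3, 2.0]
force: [0.0, -0.8, 0.0]
gripper_width: 82.2
time_s: 12.1
ee_pos: [542.1, 23.5, 299.7]
ee_rot: [180.0, -0.2, 2.0]
force: [0.3, 0.3, -0.8]
gripper_width: 82.5
```

```bash
python3 -m handwheel '[{"gripper":90,"travel":[0,0,0.025],"twist":0},{"gripper":90,"travel":[0,0,0.025],"twist":0},{"gripper":90,"travel":[0,0,0.020],"twist":0},{"gripper":90,"travel":[0,0,0.010],"twist":0},{"gripper":90,"travel":[0,0,0.006],"twist":0}]'
python3 -m handwheel '[{"gripper":90,"travel":[0,0,0.004],"twist":0},{"gripper":90,"travel":[0,0,0.003],"twist":0},{"gripper":90,"travel":[0,0,0],"twist":0},{"gripper":0,"travel":[0,0,0],"twist":0},{"gripper":0,"travel":[0,0,0],"twist":0}]' 12
python3 -m handwheel '[{"gripper":0,"travel":[0,0,0],"twist":0},{"gripper":0,"travel":[0,0,0],"twist":0},{"gripper":0,"travel":[0,0,0],"twist":0},{"gripper":0,"travel":[0,0,0],"twist":0},{"gripper":0,"travel":[0,0,0],"twist":0}]' 25
```

```text
time_s: 12.52
ee_pos: [541.7, 23.1, 211.8]
ee_rot: [180.0, -0.0, 1.9]
force: [0.9, 0.1, 0.3]
gripper_width: 81.7
time_s: 12.93
ee_pos: [541.7, 22.9, 205.5]
ee_rot: [180.0, -0.1, 1.9]
force: [-0.6, 0.2, -0.2]
gripper_width: 71.2
time_s: 13.35
ee_pos: [541.5, 23.0, 205.2]
ee_rot: [-180.0, -0.0, 1.9]
force: [-1.6, 0.7, 3.0]
gripper_width: 58.2
```

```bash
python3 -m handwheel '[{"gripper":0,"travel":[0,0,-0.010],"twist":0},{"gripper":0,"travel":[0,0,-0.020],"twist":0},{"gripper":0,"travel":[0,0,-0.030],"twist":0},{"gripper":0,"travel":[0,0,-0.035],"twist":0},{"gripper":0,"travel":[0,0,-0.025],"twist":0}]' 25
python3 -m handwheel '[{"gripper":0,"travel":[-0.0035,0.0362,0],"twist":0},{"gripper":0,"travel":[-0.0035,0.0362,0],"twist":0},{"gripper":0,"travel":[-0.0035,0.0362,0],"twist":0},{"gripper":0,"travel":[-0.0035,0.0362,0],"twist":0},{"gripper":0,"travel":[-0.0035,0.0362,0],"twist":0}]'
python3 -m handwheel '[{"gripper":0,"travel":[-0.0035,0.0362,0],"twist":0},{"gripper":0,"travel":[-0.0035,0.0362,0],"twist":0},{"gripper":0,"travel":[-0.0035,0.0362,0],"twist":0},{"gripper":0,"travel":[-0.0035,0.0362,0],"twist":0},{"gripper":0,"travel":[-0.0035,0.0362,0],"twist":0}]'
python3 -m handwheel '[{"gripper":0,"travel":[0,0,0],"twist":0.06},{"gripper":0,"travel":[0,0,0],"twist":0.06},{"gripper":0,"travel":[0,0,0],"twist":0},{"gripper":0,"travel":[0,0,0],"twist":0},{"gripper":0,"travel":[0,0,0],"twist":0}]'
```

```text
time_s: 13.77
ee_pos: [541.2, 22.9, 326.9]
ee_rot: [180.0, -0.0, 1.9]
force: [0.7, -0.3, -3.9]
gripper_width: 58.5
time_s: 14.18
ee_pos: [529.1, -159.9, 324.4]
ee_rot: [-180.0, 0.1, 2.0]
force: [0.3, 0.1, -5.4]
gripper_width: 58.1
time_s: 14.6
ee_pos: [517.7, -341.6, 324.1]
ee_rot: [-179.9, 0.1, 1.9]
force: [1.7, -0.2, -5.1]
gripper_width: 57.7
time_s: 15.02
ee_pos: [518.5, -339.6, 324.4]
ee_rot: [-180.0, 0.1, -4.8]
force: [0.1, 0.1, -3.7]
gripper_width: 58.0
```

```bash
python3 -m handwheel '[{"gripper":0,"travel":[0,0,0.030],"twist":0},{"gripper":0,"travel":[0,0,0.030],"twist":0},{"gripper":0,"travel":[0,0,0.025],"twist":0},{"gripper":0,"travel":[0,0,0.015],"twist":0},{"gripper":0,"travel":[0,0,0.007],"twist":0}]'
python3 -m handwheel '[{"gripper":0,"travel":[0,0,0.003],"twist":0},{"gripper":0,"travel":[0,0,0.002],"twist":0},{"gripper":0,"travel":[0,0,0.002],"twist":0},{"gripper":0,"travel":[0,0,0],"twist":0},{"gripper":0,"travel":[0,0,0],"twist":0}]'
```

```text
time_s: 15.43
ee_pos: [518.0, -338.9, 215.1]
ee_rot: [-179.9, 0.3, -4.8]
force: [0.6, 0.7, -4.3]
gripper_width: 57.7
time_s: 15.85
ee_pos: [518.9, -340.2, 211.8]
ee_rot: [179.9, -0.1, -4.9]
force: [1.2, 0.0, -4.6]
gripper_width: 57.9
```

```bash
python3 -m handwheel '[{"gripper":0,"travel":[0,0,0.001],"twist":0},{"gripper":0,"travel":[0,0,0.001],"twist":0},{"gripper":0,"travel":[0,0,0],"twist":0},{"gripper":75,"travel":[0,0,0],"twist":0},{"gripper":75,"travel":[0,0,0],"twist":0}]'
python3 -m handwheel '[{"gripper":75,"travel":[0,0,0],"twist":0},{"gripper":75,"travel":[0,0,0],"twist":0},{"gripper":75,"travel":[0,0,0],"twist":0},{"gripper":75,"travel":[0,0,-0.005],"twist":0},{"gripper":75,"travel":[0,0,-0.010],"twist":0}]'
python3 -m handwheel '[{"gripper":75,"travel":[0,0,-0.025],"twist":0},{"gripper":75,"travel":[0,0,-0.035],"twist":0},{"gripper":75,"travel":[0,0,-0.035],"twist":0},{"gripper":75,"travel":[0,0,-0.035],"twist":0},{"gripper":75,"travel":[-0.020,0,-0.035],"twist":0}]'
python3 -m handwheel '[{"gripper":75,"travel":[-0.035,-0.010,0],"twist":0},{"gripper":75,"travel":[-0.035,-0.010,0],"twist":0},{"gripper":75,"travel":[-0.035,-0.010,0],"twist":0},{"gripper":75,"travel":[0,0,0],"twist":0},{"gripper":75,"travel":[0,0,0],"twist":0}]'
python3 - <<'E'
from h import *
c=env.grab_frame('scene')
for t,z in(("hook",54),("saddle",4)):
  for d in env.pinpoint("scene",t): print(t,d["confidence"],d["uv"],at(c,d["uv"],z))
t=env.grab_frame('top')
for d in env.pinpoint("top","saddle"): print("top",d["confidence"],d["uv"],at(t,d["uv"],4))
save("fin",np.hstack([cv2.resize(c["frame"][100:380,200:520],(400,350)),cv2.resize(t["frame"][120:280,400:583],(400,350))]))
E
```

```text
time_s: 16.27
ee_pos: [518.9, -340.3, 209.6]
ee_rot: [179.9, -0.1, -4.9]
force: [-0.4, 0.5, 0.2]
gripper_width: 67.4
time_s: 16.68
ee_pos: [518.3, -339.8, 223.2]
ee_rot: [-179.9, 0.1, -4.9]
force: [0.2, -0.6, -0.3]
gripper_width: 68.0
time_s: 17.1
ee_pos: [500.4, -338.3, 391.5]
ee_rot: [179.9, -0.2, -4.9]
force: [-0.4, -0.2, 0.3]
gripper_width: 68.0
time_s: 17.52
ee_pos: [395.2, -298.7, 390.2]
ee_rot: [179.9, -0.1, -5.0]
force: [1.1, 0.4, -0.0]
gripper_width: 68.7
hook 0.65 [352.8, 245.0] [548.5 130.9  54. ]
hook 0.61 [440.4, 294.3] [481.4 316.1  54. ]
saddle 0.95 [314.6, 188.7] [492.2 -96.3   4. ]
saddle 0.77 [258.2, 142.6] [ 522.5 -346.8    4. ]
saddle 0.29 [437.8, 295.6] [456.2 300.9   4. ]
top 0.85 [371.7, 226.1] [ 485.2 -105.     4. ]
```

View pics/fin.png

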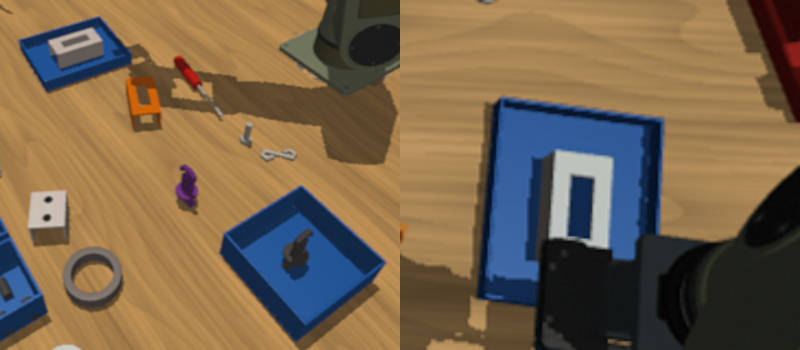

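The saddle sits flat, web up, in the tray (left panel, 76,47). The hook is in the bin (297,250), the look-alikes haven't moved, and the arm is clear.

```bash
python3 -c "
from workcell import env
print(env.job_done())"
```

```text
the job is handed in; nothing more can be done
None
```

The job is handed in. The dark hook is out of the saddle and standing in the deep bin. After that I set the empty saddle flat, web up, on the floor of the long tray. It took about 17.6 s.

**Quarter turn not made:** this differs from your description. The hook's foot was already in line with the slot when I got there.
- The pictures showed the shank and arc running along the slot.
- The jaws closed to 10 mm across the slot, which is the shank's thickness.
- A test lift of 14 mm, past the 10 mm stop, showed only the hook's weight of about 2 N.

A quarter turn would have locked the foot under the web, so I lifted the hook straight out.

**Last checks:**
- The scene camera shows the hook in the bin, the saddle flat in the tray, the purple and orange look-alikes where they were, and the arm clear of everything.
- The scene network located both: the hook near (481, 316) and the saddle near (522, −347).
- The top network did not report the placed saddle, because the arm partly hid it. The scene network also gave one weak false "saddle" in the bin (0.29), which is the hook.

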